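# Slide the crown board into its notch and bolt it

## Robot

A 7-joint arm with a two-finger parallel gripper is mounted at the origin on the work surface. World frame = base frame: x ahead of the robot, y to its left, z up, the work surface at z = 0. Lengths are in m, angles in rad, forces in N, time in s.
With the tool pointing down it reaches from about 0.425 to 0.975 m from the base axis. Payload 16.7 kg.
Tool frame: the origin (TCP) lies on the centre line of the jaws, within the pads' length; the fingertips stand r.tips_ahead ahead of it and the grasp point (between the pads) lies 5 mm behind it (r.tips_ahead is the distance from the TCP to the fingertips, in m); z points along the fingers, y is the line along which they close (so a half turn about z gives the same grasp; the last joint's range is limited). The gripper opens to 85 mm and grips with 20 to 120 N. Pads are 22 mm wide; open, the fingers measure 114 mm over their backs; the gripper's body (76 mm by 85 mm) begins 54 mm behind the grasp point. The pads swing forward as they close: fully open they stand 13 mm farther back than shut.
Start: joints at [-1.448, 0.426, 0.074, 1.606, -0.034, 1.111, -0.067], TCP at [0.182, 0.65, 0.245] pointing down, gripper open.
Joint ranges: [-2.85, 2.85], [-0.5, 2.14], [-1.23, 1.37], [0.21, 2.46], [-1.02, 4.16], [0.16, 2.05], [-2.73, 2.73]. Speed limits (rad/s): [1.89, 1.89, 2.39, 2.39, 3.01, 3.01, 3.01].

## Interface

Orientations are given as a rotation vector (axis times angle).
In Python, from cell import r gives the robot as it stands.
- The arm moves only by the shell command python3 -m creep 'ROWS' [OPENING] [FORCE]. ROWS is JSON, a list of rows, each a list of 2 entries, a list of its own where there are three numbers: the shift along the tool's x, y, z in units of 25 mm (1.0 is 25 mm), then the turn, a rotation vector about the tool's x, y, z in units of 6 degrees (1.0 is 6 degrees). A call has 1 to 10 rows; each row is the pose to reach, as a shift and turn from the pose commanded when the call began, along the tool's axes at that moment; what a row does not reach only later rows make up. A row lasts 1/8 s, in which the tool goes at most 62.5 mm and 10.7 degrees, less where a joint would pass 70% of its speed; a pose out of reach is approached as far as the arm can. A call with a gripper value outside its range is refused whole. OPENING is the finger opening in mm, from 0 to 85.4, set as the call begins (- or left out, the last holds). The fingers move at their own pace and stop on an object; FORCE is the grip in N (left out, the last holds). Time passes only in rows, so rows that repeat a pose let the fingers close. It gives the time, the measured TCP pose, the force, the opening and the grip force at its end, in the units of the state.
- r.observe(): the state, without advancing time (a new reading comes with each control period).
- r.get_image(name): name is "scene" or "top" or "wrist"; returns a dict with "frame" (384x512x3 uint8, red, green, blue), "mtx" (3x3 intrinsics, pixels), "dist" ([k1, k2, p1, p2, k3] as OpenCV has them; the pictures are not rectified), "rvec" (rotation vector, rad) and "tvec" (3), from world to camera coordinates, as OpenCV has them. Camera axes: x right, y down, z forward; pixel columns grow to the right and rows downward; lengths in m; the calibration is good to about 2 mm. A picture is of the moment at which its call begins. There is no depth.
- r.hand_in(): hands the job in; it is judged then, once.
The state is a dict: "time_s": time; "joint_positions": joint angles; "dq": joint speeds; "joint_efforts": joint torques, N m; "tcp_pos": TCP position; "eef_rot": TCP orientation; "wrist_force": force on the tool from outside, world axes, zero at the start; "moment": the same for the moment, N m; "gripper_width": opening from 0.0 (shut) to 1.0 (fully open); "grasp_force": force on a finger pad.
Only numpy, scipy, OpenCV 4.12 (cv2) and the standard library are available. Lean on these libraries where they do the work, as an engineer would, in place of code of your own. Each camera call takes 0.05 s, during which the arm holds its last target. There are 200 camera calls.

## Task

With the fingertips, push the wooden crown board along its rails until it drops into the notch and lies flat there, then push the steel bolt fully home over its edge to lock it. Only push: lift or tip nothing, let the jar in the board's well ride along upright, and leave the other things on the bench where they stand.

Things in the scene. Friction and masses are not known exactly. Their poses are not given: they have to be found in the camera images.
- rails: fixed aluminium rails on a dark base plate (390 x 124 mm, x -200 to 190, top z 8 mm). Origin on the bench midway between the rails; +x along them, the way the board must slide; +y left of that; z up. Two ledges (y +-38 to +-51 mm, top z 30 mm, open between them) carry the board; side guides: inner faces y +-52, top z 40 mm. A grey bolt bed stands at x 57 to 98, y -62 to -108, top z 40 mm
- notch (a point): centre of the locating notch on its floor, at rails x 77.5, y 0, z 23 mm: both ledges step 7 mm down from x 20 to x 135 mm, 5 mm longer than the board. Beyond it the ledges rise to z 30 mm again, and this step stops the board
- board: loose wooden board 110 (x) x 100 (y) x 16 mm, about 0.35 kg, on the ledges, 2 mm free each side; a few N slide it. Origin: centre of underside, axes as the rails'. Starts at rails x -125 to -65, z 30 mm; seated: x 75 to 80, z 23 mm. It tips forward slightly before its rear drops. Fixed on it: round white tray with three crowns, up to 40 mm above its underside
- board_rear (a point): middle of the top edge of the board's plain upright rear face (board x -55, y 0, z 16 mm), where it can be pushed
- rider: loose lidded jar, 34 mm across, 42 mm high, about 0.06 kg, standing in a square well on the board (inside 40 mm, walls 6 mm high, centre at board x 29, y 14 mm) and riding along. Origin: centre of its underside
- bolt (a joint): flat steel bolt beside the notch on the rails' -y side (x 77.5 mm), sliding in rails +y over the board's edge: 0 = fully back, 0.030 m = home, at a stop. Starts at 0 to 0.005, about 1.5 N friction, stays where left. Bar 22 mm wide, 8 mm thick, underside z 41.5 mm: 2.5 mm above a seated board, but blocked by a board not yet dropped. Nose at y -59 mm when fully back
- bolt_tab (a point): centre of the top edge of the bolt's upright thumb tab, moving with it: 22 mm (rails x) by 8 mm (rails y), from z 49.5 mm up to this point at z 77.5 mm; at rails y -113 mm with the bolt fully back, -83 mm home. Behind it (-y side) 60 mm are free
- jar_a: a bystanding lidded jar, 42 mm across, 48 mm high, beside the rails; origin at the centre of its underside
- jar_b: a second jar like it (42 mm across, 48 mm high), beside the far end of the rails; same origin
- cast: a plaster dental cast, 50 x 56 mm, 24 mm high, beside the rails; origin at the centre of its underside
- jar_c: a larger lidded jar, 52 mm across, 52 mm high, well away from the rails; origin at the centre of its underside
- flask: a tall bottle, 56 mm across, 150 mm high, well away from the rails; origin at the centre of its underside
- slab: a round agate mixing slab, 140 mm across, 13 mm thick, lying well away; origin at the centre of its underside
- spatula: a mixing spatula about 170 mm long lying well away from the rails; origin at its underside
Not all that is in view belongs to the job. What is shaped like the board but black, red or yellow is not meant.

How it is judged:
By the outcome, as a careful person would: the job done as asked, in the order asked, and still so for the second after the job is handed in, with the robot touching nothing.
It also fails if it takes over 48 s, if anything falls off the work surface, if the arm or the gripper's body presses on something with over 40 N, if the wrist force passes 120 N, or if a joint passes its speed limit or range.

## Working session

There is one attempt and no reset: what is moved stays moved. The work goes in short steps, Python scripts to look and compute and a shell command to move; the robot and the scene stay as the last step left them, time stands still between calls to the robot, and variables do not carry over. Pictures are saved under pics/ and viewed, at most 10 in all, crops included, and the job is handed in when it is done.

```bash
ls; mkdir -p pics; python3 - <<'E'
from cell import r
import cv2
s=r.observe(); print(s['time_s'],s['tcp_pos'],s['eef_rot'],r.tips_ahead,s['gripper_width'])
for n in("scene","top"):
    d=r.get_image(n); cv2.imwrite(f"pics/{n}0.png",cv2.resize(d["frame"][:,:,::-1],(800,600)))
    print(n,d["mtx"],d["dist"],d["rvec"],d["tvec"])
E
```

```text
pics
0.0 [0.18179662 0.64964811 0.24463929] [-4.27231180e-01 -3.11234826e+00  1.95018014e-03] 0.014 1.0004376078811956
scene [[349.20773202   0.         253.67077226]
 [  0.         349.20773202 185.04723617]
 [  0.           0.           1.        ]] [0.00444587 0.         0.         0.         0.        ] [ 1.20824632  2.14548863 -1.10681672] [ 0.27935604 -0.18282901  1.4296968 ]
top [[416.73775458   0.         261.13708605]
 [  0.         416.73775458 189.61075393]
 [  0.           0.           1.        ]] [0.02748489 0.         0.         0.         0.        ] [ 2.07613669 -2.12435181  0.25179216] [0.0102511  0.51005044 1.09277714]
```

View pics/scene0.png

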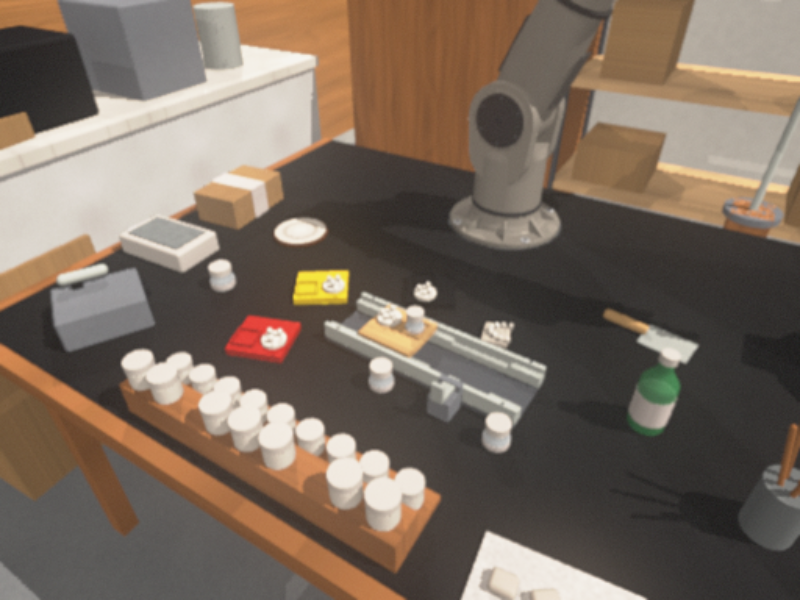

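View pics/top0.png

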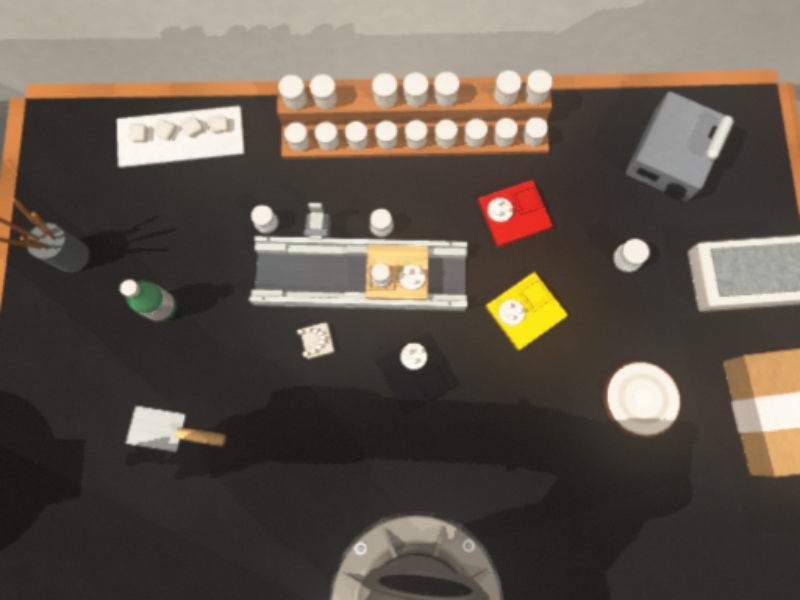

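The top view shows four board-shaped things: wood (397,272) on the rails, black (418,370), red (515,212), yellow (527,311). The wooden one, on the rails, fits the description. The bolt is at (316,220), with jars beside it at (264,218) and (381,221). I'll measure these and confirm in a crop.

```bash
cat > h.py <<'E'
from cell import r
import cv2, numpy as np
def ray(d,px,z):
    R=cv2.Rodrigues(np.array(d["rvec"],float))[0]; t=np.array(d["tvec"],float)
    u=cv2.undistortPoints(np.array(px,float).reshape(-1,1,2),np.array(d["mtx"]),np.array(d["dist"])).reshape(-1,2)
    v=np.c_[u,np.ones(len(u))]@R; c=-R.T@t
    return (c+v*((z-c[2])/v[:,2])[:,None])[:,:2]
def proj(d,P): return cv2.projectPoints(np.array(P,float).reshape(-1,1,3),np.array(d["rvec"]),np.array(d["tvec"]),np.array(d["mtx"]),np.array(d["dist"]))[0].reshape(-1,2)
def big(m,k=1): 
    c=sorted(cv2.findContours(m.astype(np.uint8),cv2.RETR_EXTERNAL,cv2.CHAIN_APPROX_NONE)[0],key=cv2.contourArea)[::-1][:k]
    return c
E
python3 - <<'E'
from h import *
d=r.get_image("top"); f=d["frame"]; hsv=cv2.cvtColor(f,cv2.COLOR_RGB2HSV)
roi=np.zeros(f.shape[:2],bool); roi[145:202,155:305]=1
al=roi&(hsv[...,2]>110)&(hsv[...,1]<60)
wood=roi&(hsv[...,0]>8)&(hsv[...,0]<28)&(hsv[...,1]>80)&(hsv[...,2]>120)
for c in big(al,4):
    rc=cv2.minAreaRect(c); print("al",cv2.contourArea(c),cv2.boxPoints(rc).round(1).tolist(), ray(d,cv2.boxPoints(rc),.04).round(4).tolist())
c=big(wood)[0]; b=cv2.boxPoints(cv2.minAreaRect(c)); print("wood",b.round(1).tolist(),ray(d,b,.046).round(4).tolist())
o=cv2.resize(f[120:210,150:310,::-1],(800,450),interpolation=cv2.INTER_CUBIC); cv2.imwrite("pics/crop1.png",o)
E
```

```text
al 4976.0 [[158.89999389648438, 194.60000610351562], [160.3000030517578, 143.6999969482422], [299.29998779296875, 147.5], [297.8999938964844, 198.39999389648438]] [[0.507, 0.2849], [0.6574, 0.2857], [0.6369, -0.1146], [0.4871, -0.104]]
al 62.5 [[236.0, 145.0], [251.0, 145.0], [251.0, 151.0], [236.0, 151.0]] [[0.6487, 0.0678], [0.6478, 0.0245], [0.6296, 0.0249], [0.6305, 0.068]]
al 29.0 [[163.0, 145.0], [176.0, 145.0], [176.0, 148.0], [163.0, 148.0]] [[0.6532, 0.2778], [0.6524, 0.2405], [0.6433, 0.2403], [0.6441, 0.2776]]
al 6.5 [[206.0, 181.0], [214.0, 181.0], [214.0, 182.0], [206.0, 182.0]] [[0.5433, 0.1535], [0.5428, 0.131], [0.5399, 0.131], [0.5404, 0.1535]]
wood [[234.0, 156.0], [273.0, 156.0], [273.0, 191.0], [234.0, 191.0]] [[0.6137, 0.0735], [0.6112, -0.0377], [0.5087, -0.0347], [0.5111, 0.0744]]
```

View pics/crop1.png

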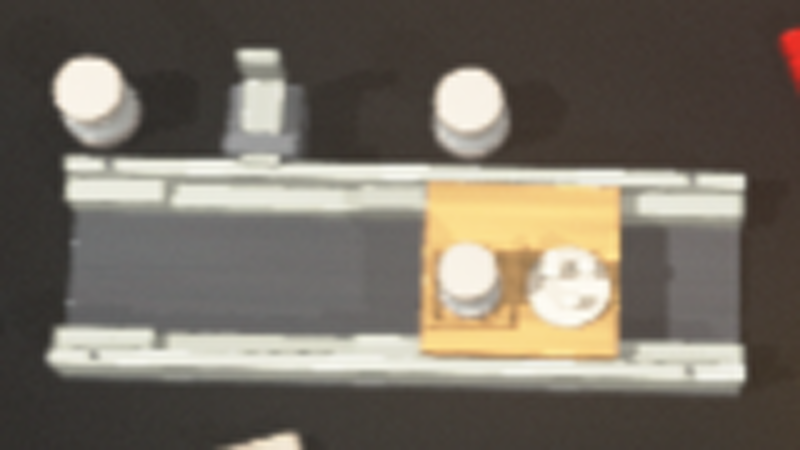

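The crop confirms the wooden board in the rails at (crop) x 422–620, y 182–355, with a jar in its well at (468,280). The bolt bar is at (262,105) with its tab top at (258,55). The notch steps are at x≈350 and x≈167. The rail guides' ends are at x≈66 and x≈745.

```bash
python3 - <<'E'
from h import *
d=r.get_image("top")
def q(n,p,z): print(n,ray(d,np.array(p)/5+[150,120]-.4,z).round(4).tolist())
q("upper guide outer top edge",[(66,157),(745,175)],.04)
q("upper inner",[(66,178),(745,190)],.04)
q("lower inner",[(50,348),(745,361)],.04)
q("lower outer",[(50,366),(745,383)],.04)
q("base ends",[(70,270),(740,280)],.008)
q("step20,135 upper ledge z30",[(350,200),(167,195)],.03)
q("board TL TR BR BL",[(425,182),(620,184),(619,356),(422,354)],.046)
q("tab top L R",[(237,50),(280,51)],.0775)
q("bar at z49.5 L R",[(245,110),(283,110)],.0495)
q("rider top",[(468,268)],.076)
q("jars top",[(89,88),(470,97)],.048)
E
```

```text
upper guide outer top edge [[0.6351, 0.2779], [0.6157, -0.1116]]
upper inner [[0.6224, 0.2775], [0.6067, -0.1112]]
lower inner [[0.5224, 0.2834], [0.5061, -0.1067]]
lower outer [[0.5121, 0.283], [0.4935, -0.1062]]
base ends [[0.5768, 0.281], [0.562, -0.1092]]
step20,135 upper ledge z30 [[0.6089, 0.1161], [0.6142, 0.2215]]
board TL TR BR BL [[0.6136, 0.0718], [0.6099, -0.0394], [0.5092, -0.0358], [0.5128, 0.0744]]
tab top L R [[0.6835, 0.175], [0.6823, 0.1509]]
bar at z49.5 L R [[0.6579, 0.1743], [0.6575, 0.1525]]
rider top [[0.5538, 0.0469]]
jars top [[0.6737, 0.2641], [0.6636, 0.0454]]
```

```bash
cat >> h.py <<'E'
from scipy.spatial.transform import Rotation as Ro
O=np.array([.5646,.091]); YAW=np.pi/2-.041
EX=np.array([np.cos(YAW),np.sin(YAW)]); EY=np.array([-EX[1],EX[0]])
def W(x,y): return O+EX*x+EY*y
def rails(p): p=np.array(p)[...,:2]-O; return np.stack([p@EX,p@EY],-1)
def go(x,y,ztip):
    "rails target, tips height -> shift/turn units; tool y along rails x, tool z down"
    s=r.observe(); R=Ro.from_rotvec(s["eef_rot"])
    T=Ro.from_matrix(np.c_[np.r_[EY,0],np.r_[EX,0],[0,0,-1]])
    p=np.r_[W(x,y),ztip+r.tips_ahead]
    print("rails now",rails(s["tcp_pos"]).round(4),"ztip",round(s["tcp_pos"][2]-r.tips_ahead,4),"shift",(R.inv().apply(p-s["tcp_pos"])/.025).round(2),"turn",((R.inv()*T).as_rotvec(degrees=True)/6).round(2),"F",np.round(s["wrist_force"],1),"t",s["time_s"],"q",np.round(s["joint_positions"],2))
E
python3 - <<'E'
from h import *
go(-.175,0,.2)
d=r.get_image("top"); print(ray(d,np.array([(283,155),(548,150)])*.64,.03))
E
```

```text
rails now [0.5426 0.4054] ztip 0.2309 shift [-22.38 -24.21   1.26] turn [-0.01 -0.   -2.21] F [0.2 0.4 0.1] t 0.2 q [-1.45  0.43  0.07  1.61 -0.03  1.11 -0.07]
[[ 0.79976798  0.23051552]
 [ 0.79894925 -0.2764083 ]]
```

```bash
python3 -m creep '[[[-1.7,-1.8,0],[0,0,-0.2]],[[-3.4,-3.6,0],[0,0,-0.4]],[[-5.1,-5.5,0],[0,0,-0.7]],[[-6.8,-7.3,0],[0,0,-1]],[[-8.5,-9.2,0],[0,0,-1.3]],[[-10,-11,0],[0,0,-1.5]]]' 0; python3 -c "
from h import *
go(-.175,0,.2);print(r.tips_ahead)"
```

```text
time_s: 1.0
tcp_pos: [0.3493, 0.3158, 0.2455]
eef_rot: [0.181, 3.136, 0.001]
wrist_force: [0.4, -0.5, -0.7]
gripper_width: -0.002
grasp_force: 0.0
rails now [0.2158 0.2244] ztip 0.2315 shift [-10.11 -14.92   1.25] turn [ 0.    0.   -0.71] F [ 0.4 -0.5 -0.7] t 1.0 q [-1.06  0.08  0.2   2.06 -0.02  1.    0.61]
0.014
```

```bash
python3 -m creep '[[[-1.4,-2,0],[0,0,-0.1]],[[-2.8,-4.1,0],[0,0,-0.2]],[[-4.2,-6.1,0],[0,0,-0.3]],[[-5.6,-8.2,0],[0,0,-0.4]],[[-7,-10.3,0],[0,0,-0.5]],[[-8.4,-12.4,0.4],[0,0,-0.6]],[[-9.4,-14,0.8],[0,0,-0.7]],[[-10.1,-14.9,1.2],[0,0,-0.7]],[[-10.1,-14.9,1.2],[0,0,-0.7]],[[-10.1,-14.9,1.2],[0,0,-0.7]]]' 0; python3 -c "
from h import *
go(-.175,0,.035)
d=r.get_image('wrist'); cv2.imwrite('pics/w1.png',d['frame'][:,:,::-1])
b=np.array([(x,y,.046) for x,y in [W(-.128,-.05),W(-.128,.05)]]);print(proj(d,b))"
```

```text
time_s: 2.25
tcp_pos: [0.5561, -0.0809, 0.2153]
eef_rot: [-0.066, -3.141, -0.0]
wrist_force: [-0.4, 0.0, -0.6]
gripper_width: 0.0
grasp_force: 0.0
rails now [-0.1721  0.0014] ztip 0.2013 shift [-0.06 -0.12  6.65] turn [ 0.   -0.   -0.01] F [-0.4  0.  -0.6] t 2.25 q [-0.43  0.3   0.56  1.92 -0.19  0.97  1.75]
[[295.91213454 219.84443729]
 [299.35588536 133.14571489]]
```

View pics/w1.png

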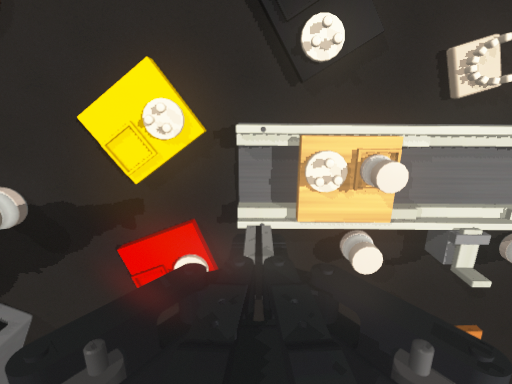

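The wrist view shows the board's rear edge at (297,222)–(300,135), within 2 px of my prediction, and the fingertips at about (258,235). I'll go down behind it.

```bash
python3 -m creep '[[[0,0,1.5],[0,0,0]],[[0,-0.1,3.2],[0,0,0]],[[0,-0.1,4.8],[0,0,0]],[[0,-0.1,6],[0,0,0]],[[0,-0.1,6.6],[0,0,0]],[[0,-0.1,6.6],[0,0,0]],[[0,0.2,6.6],[0,0,0]],[[0,0.5,6.6],[0,0,0]],[[0,0.8,6.6],[0,0,0]],[[0,1.1,6.6],[0,0,0]]]' 0; python3 -c "
from h import *
go(.005,-.001,.035)
d=r.get_image('scene'); cv2.imwrite('pics/s1.png',cv2.resize(d['frame'][170:290,190:370,::-1],(800,533),interpolation=2))"
```

```text
time_s: 3.55
tcp_pos: [0.5576, -0.0531, 0.0506]
eef_rot: [0.066, 3.141, 0.0]
wrist_force: [0.2, 0.6, 0.2]
gripper_width: 0.0
grasp_force: 0.0
rails now [-0.1443  0.0011] ztip 0.0366 shift [-0.08  5.97  0.06] turn [ 0.    0.   -0.01] F [0.2 0.6 0.2] t 3.55 q [-0.37  0.54  0.44  2.03 -0.37  0.65  1.85]
```

View pics/s1.png

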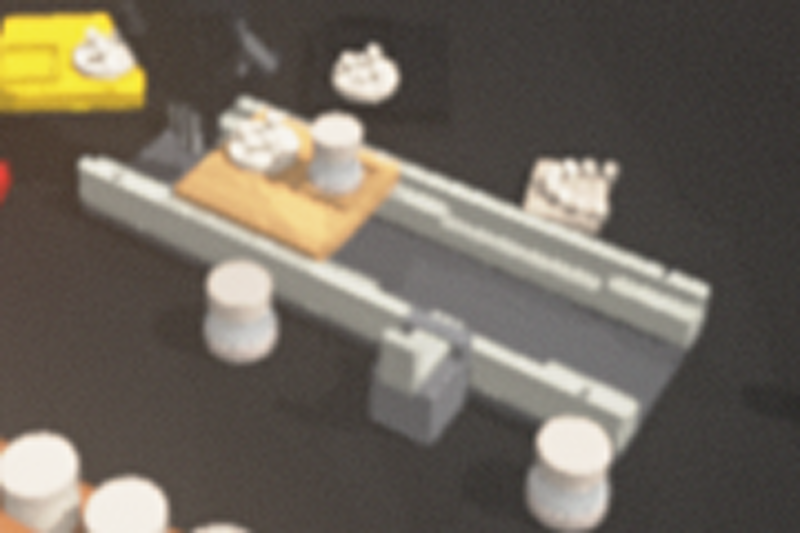

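The fingers stand just behind the board's rear edge at (185,130). Everything else is where it was. I'll push gently.

```bash
python3 -m creep '[[[0,0.08,0],[0,0,0]],[[0,0.16,0],[0,0,0]],[[0,0.25,0],[0,0,0]],[[0,0.35,0],[0,0,0]],[[0,0.5,0],[0,0,0]],[[0,0.65,0],[0,0,0]],[[0,0.85,0],[0,0,0]],[[0,1.05,0],[0,0,0]],[[0,1.25,0],[0,0,0]],[[0,1.45,0],[0,0,0]]]' 0
python3 -m creep '[[[0,0.2,0],[0,0,0]],[[0,0.4,0],[0,0,0]],[[0,0.6,0],[0,0,0]],[[0,0.8,0],[0,0,0]],[[0,1,0],[0,0,0]],[[0,1.2,0],[0,0,0]],[[0,1.4,0],[0,0,0]],[[0,1.6,0],[0,0,0]],[[0,1.8,0],[0,0,0]],[[0,1.9,0],[0,0,0]]]' 0; python3 -c "
from h import *
go(.005,-.001,.035)
d=r.get_image('scene'); cv2.imwrite('pics/s2.png',cv2.resize(d['frame'][170:290,190:370,::-1],(800,533),interpolation=2))"
```

```text
time_s: 4.85
tcp_pos: [0.559, -0.0173, 0.0503]
eef_rot: [-0.067, -3.141, 0.0]
wrist_force: [-0.0, -1.4, -1.6]
gripper_width: -0.003
grasp_force: 0.7
time_s: 6.1
tcp_pos: [0.561, 0.0301, 0.0503]
eef_rot: [-0.066, -3.141, 0.0]
wrist_force: [0.4, -2.5, -0.5]
gripper_width: -0.002
grasp_force: 1.1
rails now [-0.061   0.0011] ztip 0.0363 shift [-0.08  2.64  0.05] turn [-0.   -0.   -0.01] F [ 0.4 -2.5 -0.5] t 6.1 q [-0.52  0.54  0.45  2.03 -0.37  0.65  1.7 ]
```

View pics/s2.png

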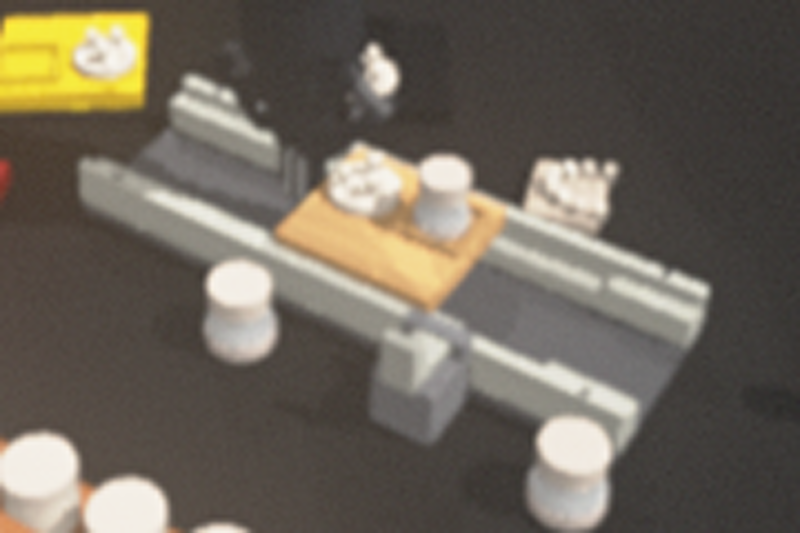

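The board slides flat, with the jar upright at (445,195). I'll go more slowly through the tipping part.

```bash
python3 -m creep '[[[0,0.13,0],[0,0,0]],[[0,0.26,0],[0,0,0]],[[0,0.39,0],[0,0,0]],[[0,0.52,0],[0,0,0]],[[0,0.65,0],[0,0,0]],[[0,0.78,0],[0,0,0]],[[0,0.91,0],[0,0,0]],[[0,1.04,0],[0,0,0]],[[0,1.17,0],[0,0,0]],[[0,1.3,0],[0,0,0]]]' 0
python3 -m creep '[[[0,0.13,0],[0,0,0]],[[0,0.26,0],[0,0,0]],[[0,0.39,0],[0,0,0]],[[0,0.52,0],[0,0,0]],[[0,0.65,0],[0,0,0]],[[0,0.78,0],[0,0,0]],[[0,0.88,0],[0,0,0]],[[0,0.98,0],[0,0,0]],[[0,1.08,0],[0,0,0]],[[0,1.08,0],[0,0,0]]]' 0; python3 -c "
from h import *
go(.005,-.001,.035)
d=r.get_image('scene'); cv2.imwrite('pics/s3.png',cv2.resize(d['frame'][170:290,190:370,::-1],(800,533),interpolation=2))"
```

```text
time_s: 7.4
tcp_pos: [0.5625, 0.0623, 0.0504]
eef_rot: [0.067, 3.141, -0.0]
wrist_force: [-0.4, -5.8, 4.9]
gripper_width: -0.003
grasp_force: 3.1
time_s: 8.65
tcp_pos: [0.5639, 0.0891, 0.0506]
eef_rot: [0.067, 3.14, -0.0]
wrist_force: [0.9, -5.9, 7.3]
gripper_width: -0.001
grasp_force: 4.0
rails now [-0.0019  0.0006] ztip 0.0366 shift [-0.06  0.28  0.06] turn [-0.    0.01 -0.02] F [ 0.9 -5.9  7.3] t 8.65 q [-0.62  0.55  0.45  2.01 -0.38  0.66  1.6 ]
```

View pics/s3.png

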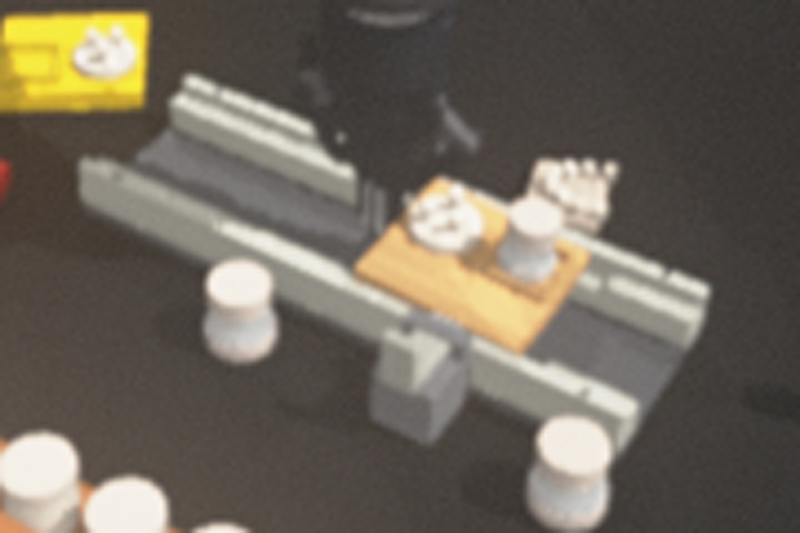

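The board is nearly over the notch, tipped slightly forward, with the jar upright at (528,240). I'll push the last few mm.

```bash
python3 -m creep '[[[0,0.06,0],[0,0,0]],[[0,0.12,0],[0,0,0]],[[0,0.18,0],[0,0,0]],[[0,0.24,0],[0,0,0]],[[0,0.3,0],[0,0,0]],[[0,0.36,0],[0,0,0]],[[0,0.36,0],[0,0,0]]]' 0;  python3 -c "
from h import *
go(.005,-.001,.035)
d=r.get_image('scene');f=d['frame']; hsv=cv2.cvtColor(f,cv2.COLOR_RGB2HSV)
roi=np.zeros(f.shape[:2],bool); roi[190:265,255:335]=1
m=roi&(hsv[...,0]>8)&(hsv[...,0]<28)&(hsv[...,1]>80)&(hsv[...,2]>120)
c=big(m)[0].reshape(-1,2); i=[c[:,0].argmin(),c[:,1].argmax(),c[:,0].argmax()]
for z in(.039,.046): print(z,c[i].tolist(),rails(ray(d,c[i],z)).round(4).tolist())"
```

```text
time_s: 9.57
tcp_pos: [0.5638, 0.0986, 0.0502]
eef_rot: [-0.066, -3.141, -0.0]
wrist_force: [0.7, -1.7, 0.9]
gripper_width: 0.002
grasp_force: 1.2
rails now [0.0075 0.0011] ztip 0.0362 shift [-0.08 -0.1   0.05] turn [ 0.   -0.   -0.01] F [ 0.7 -1.7  0.9] t 9.575 q [-0.63  0.55  0.45  2.   -0.38  0.67  1.59]
0.039 [[273, 230], [309, 250], [325, 230]] [[0.0164, -0.0412], [0.1306, -0.0541], [0.1335, 0.0356]]
0.046 [[273, 230], [309, 250], [325, 230]] [[0.0202, -0.0477], [0.1331, -0.0605], [0.136, 0.0283]]
```

The force has dropped, which suggests the board fell into the notch. I'll back off, rise and check.

```bash
python3 -m creep '[[[0,-0.3,0],[0,0,0]],[[0,-0.8,0],[0,0,0]],[[0,-1.2,0],[0,0,0]],[[0,-1.2,-1.5],[0,0,0]],[[0,-1.2,-3.5],[0,0,0]],[[0,-1.2,-5],[0,0,0]],[[0,-1.2,-5],[0,0,0]]]' 0;  python3 -c "
from h import *
go(.0775,-.15,.16)
d=r.get_image('scene'); a=cv2.resize(d['frame'][190:280,240:360,::-1],(800,600),interpolation=2)
cv2.imwrite('pics/s4.png',a)
for z in (.039,.046):
  P=[(*W(.0775+sx*.055,sy*.05-.002),z) for sx,sy in((-1,-1),(1,-1),(1,1),(-1,1))]; print(z,((proj(d,P)-[240,190])*600/90).round().tolist())"
```

```text
time_s: 10.5
tcp_pos: [0.564, 0.0678, 0.178]
eef_rot: [0.068, 3.137, 0.003]
wrist_force: [-0.2, -0.1, 0.4]
gripper_width: 0.002
grasp_force: 0.0
rails now [-0.0232 -0.0004] ztip 0.164 shift [-5.98  4.04  0.19] turn [ 0.02  0.04 -0.02] F [-0.2 -0.1  0.4] t 10.5 q [-0.68  0.36  0.56  1.94 -0.25  0.9   1.53]
0.039 [[219.0, 288.0], [467.0, 399.0], [577.0, 248.0], [340.0, 152.0]]
0.046 [[219.0, 275.0], [469.0, 386.0], [579.0, 235.0], [341.0, 140.0]]
```

View pics/s4.png

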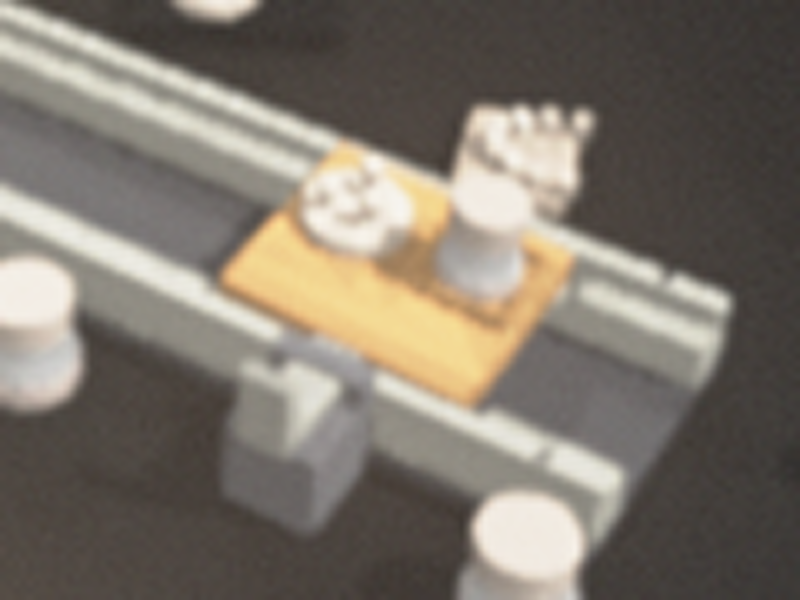

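The crop shows the rear corners at (220,280) and (343,145), and the front at (470,402) and (575,258). The rear looks slightly high, so it may still be on the step. I'll check from the wrist camera.

```bash
python3 -c "
from h import *
d=r.get_image('wrist');f=d['frame']; hsv=cv2.cvtColor(f,cv2.COLOR_RGB2HSV)
m=(hsv[...,0]>8)&(hsv[...,0]<28)&(hsv[...,1]>90)&(hsv[...,2]>110)
c=big(m)[0]; h=cv2.convexHull(c); q=cv2.approxPolyDP(h,.05*cv2.arcLength(h,True),True).reshape(-1,2)
print(q.tolist())
for z in(.039,.046): print(z,rails(ray(d,q,z)).round(4).tolist())
x,y,w,hh=cv2.boundingRect(c); print(x,y,w,hh)
x0=max(0,x-50);y0=max(0,y-45);a=f[y0:y+hh+45,x0:x+w+50,::-1];k=min(800/a.shape[1],600/a.shape[0]);print(x0,y0,k)
cv2.imwrite('pics/w2.png',cv2.resize(a,None,fx=k*.99,fy=k*.99,interpolation=2))"
```

```text
[[417, 138], [401, 232], [300, 234], [302, 137]]
0.039 [[0.1297, 0.0461], [0.1286, -0.0525], [0.0213, -0.0546], [0.019, 0.0473]]
0.046 [[0.1257, 0.0467], [0.1246, -0.0492], [0.0201, -0.0513], [0.0179, 0.0479]]
297 137 121 98
247 92 3.1914893617021276
```

View pics/w2.png

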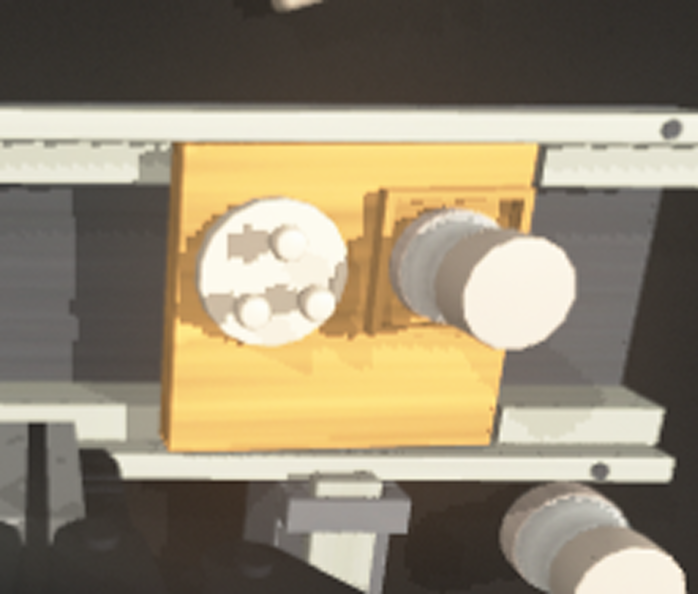

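```bash
python3 -c "
from h import *
d=r.get_image('wrist')
k=3.16
def p(n,*P): print(n,((proj(d,[(*W(a,b),z) for a,b,z in P])-[247,92])*k).round().tolist())
p('step20 z30',(.02,.045,.03),(.02,-.045,.03)); p('step20 z23',(.02,.045,.023),(.02,-.045,.023))
p('step135 z30',(.135,.045,.03),(.135,-.045,.03))
for c in(.075,.080):
  p('seat rear top',(c-.055,.048,.039),(c-.055,-.052,.039)); p('rear bottom',(c-.055,.048,.023),(c-.055,-.052,.023)); p('front top',(c+.055,.048,.039),(c+.055,-.052,.039))
p('guide in top',(.02,.052,.04),(.02,-.052,.04))
s=r.observe(); print(s['time_s'])
R=cv2.Rodrigues(np.array(d['rvec']))[0]; print(rails((-R.T@np.array(d['tvec']))), -R.T@np.array(d['tvec']))
"
```

```text
step20 z30 [[173.0, 150.0], [162.0, 416.0]]
step20 z23 [[169.0, 148.0], [159.0, 408.0]]
step135 z30 [[539.0, 149.0], [497.0, 415.0]]
seat rear top [[178.0, 143.0], [165.0, 446.0]]
rear bottom [[170.0, 139.0], [158.0, 426.0]]
front top [[541.0, 142.0], [493.0, 445.0]]
seat rear top [[194.0, 143.0], [180.0, 446.0]]
rear bottom [[185.0, 139.0], [172.0, 426.0]]
front top [[558.0, 142.0], [508.0, 445.0]]
guide in top [[179.0, 130.0], [165.0, 447.0]]
10.65
[-0.02333999  0.07076672] [0.49293608 0.07058025 0.3040361 ]
```

The wrist view shows the rear edge at crop (182,143)–(172,448) and the front at (540,143)–(491,445). That is right at the notch, but whether the rear has dropped is unclear to within 1–2 mm. I'll push again gently, lower, until it meets the end stop.

```bash
python3 -m creep '[[[0,0,1.5],[0,0,0]],[[0,0,3.5],[0,0,0]],[[0,0,4.8],[0,0,0]],[[0,0,5.4],[0,0,0]],[[0,0,5.4],[0,0,0]],[[0,0.4,5.4],[0,0,0]],[[0,0.8,5.4],[0,0,0]],[[0,1.1,5.4],[0,0,0]],[[0,1.2,5.4],[0,0,0]],[[0,1.2,5.4],[0,0,0]]]' 0; python3 -c "
from h import *
go(.0125,-.001,.028)"
python3 -m creep '[[[0,0.04,0],[0,0,0]],[[0,0.08,0],[0,0,0]],[[0,0.12,0],[0,0,0]],[[0,0.12,0],[0,0,0]]]' 0; python3 -c "
from h import *
go(.0125,-.001,.028)"
```

```text
time_s: 11.9
tcp_pos: [0.564, 0.0984, 0.0405]
eef_rot: [0.066, 3.141, 0.0]
wrist_force: [-0.9, 0.3, 0.0]
gripper_width: -0.002
grasp_force: 0.0
rails now [0.0073 0.0009] ztip 0.0265 shift [-0.08  0.21 -0.06] turn [ 0.    0.   -0.01] F [-0.9  0.3  0. ] t 11.9 q [-0.63  0.57  0.45  2.01 -0.4   0.65  1.6 ]
time_s: 12.4
tcp_pos: [0.564, 0.1014, 0.0402]
eef_rot: [-0.067, -3.141, -0.0]
wrist_force: [-0.2, -0.6, -0.1]
gripper_width: -0.001
grasp_force: 0.6
rails now [0.0103 0.001 ] ztip 0.0262 shift [-0.08  0.09 -0.07] turn [ 0.   -0.   -0.01] F [-0.2 -0.6 -0.1] t 12.4 q [-0.64  0.57  0.45  2.01 -0.4   0.65  1.6 ]
```

```bash
python3 -m creep '[[[0,0.04,0],[0,0,0]],[[0,0.08,0],[0,0,0]],[[0,0.08,0],[0,0,0]]]' 0; python3 -m creep '[[[0,0.04,0],[0,0,0]],[[0,0.08,0],[0,0,0]],[[0,0.08,0],[0,0,0]]]' 0 |sed -n '1,2p;4p'; python3 -c "
from h import *
go(.0125,-.001,.028)
d=r.get_image('scene');f=d['frame']; hsv=cv2.cvtColor(f,cv2.COLOR_RGB2HSV)
roi=np.zeros(f.shape[:2],bool); roi[190:265,255:335]=1
m=roi&(hsv[...,0]>8)&(hsv[...,0]<28)&(hsv[...,1]>80)&(hsv[...,2]>120)
h=cv2.convexHull(big(m)[0]); q=cv2.approxPolyDP(h,.05*cv2.arcLength(h,True),True).reshape(-1,2)
print(((q-[240,190])*600/90).round().tolist())"
```

```text
time_s: 12.78
tcp_pos: [0.5641, 0.1034, 0.0403]
eef_rot: [-0.066, -3.141, -0.0]
wrist_force: [-0.5, -0.7, -0.4]
gripper_width: -0.002
grasp_force: 0.3
time_s: 13.15
tcp_pos: [0.5641, 0.105, 0.0403]
wrist_force: [-1.0, -2.7, 0.5]
rails now [0.014  0.0011] ztip 0.0263 shift [-0.08 -0.06 -0.07] turn [-0.   -0.   -0.02] F [-1.  -2.7  0.5] t 13.15 q [-0.64  0.57  0.45  2.   -0.4   0.65  1.59]
[[240.0, 280.0], [413.0, 193.0], [587.0, 267.0], [487.0, 407.0]]
```

```bash
for i in 1; do python3 -m creep '[[[0,0.04,0],[0,0,0]],[[0,0.08,0],[0,0,0]],[[0,0.08,0],[0,0,0]]]' 0 |sed -n '1,2p;4p'; done; python3 -m creep '[[[0,0.04,0],[0,0,0]],[[0,0.06,0],[0,0,0]],[[0,0.06,0],[0,0,0]]]' 0 |sed -n '1,2p;4p'
```

```text
time_s: 13.58
tcp_pos: [0.5639, 0.1054, 0.0402]
wrist_force: [-2.9, -11.3, 3.0]
time_s: 13.95
tcp_pos: [0.5639, 0.1057, 0.0402]
wrist_force: [-3.0, -17.0, 3.1]
```

The board is against the stop at 17 N. I'll retreat, rise and check the seating.

```bash
python3 -m creep '[[[0,-0.3,0],[0,0,0]],[[0,-0.8,0],[0,0,0]],[[0,-1.2,0],[0,0,0]],[[0,-1.4,-1.5],[0,0,0]],[[0,-1.4,-3.5],[0,0,0]],[[0,-1.4,-5.3],[0,0,0]],[[0,-1.4,-5.3],[0,0,0]],[[0,-1.4,-5.3],[0,0,0]]]' 0|sed -n '2p;4p';  python3 -c "
from h import *
go(.0775,-.148,.16)
d=r.get_image('wrist');f=d['frame']; hsv=cv2.cvtColor(f,cv2.COLOR_RGB2HSV)
m=(hsv[...,0]>8)&(hsv[...,0]<28)&(hsv[...,1]>90)&(hsv[...,2]>110)
c=big(m)[0]; h=cv2.convexHull(c); q=cv2.approxPolyDP(h,.05*cv2.arcLength(h,True),True).reshape(-1,2)
print(q.tolist())
for z in(.039,.046): print(z,rails(ray(d,q,z)).round(4).tolist())
a=f[85:245,240:450,::-1];cv2.imwrite('pics/w3.png',cv2.resize(a,None,fx=3.7,fy=3.7,interpolation=2))
def p(n,*P): print(n,((proj(d,[(*W(a,b),z) for a,b,z in P])-[240,85])*3.7).round().tolist())
p('step20 z30',(.02,.045,.03),(.02,-.045,.03)); p('step135 z30',(.135,.045,.03),(.135,-.045,.03))
for z in(.039,.046):p('seat rear top',(.025,.048,z),(.025,-.052,z)); p('front',(.135,.048,z),(.135,-.052,z))
"
```

```text
tcp_pos: [0.5626, 0.0737, 0.1726]
wrist_force: [0.3, 0.2, -0.6]
rails now [-0.0174  0.0013] ztip 0.1586 shift [-5.97  3.8  -0.06] turn [ 0.   -0.   -0.01] F [ 0.3  0.2 -0.6] t 14.95 q [-0.7   0.37  0.57  1.95 -0.26  0.89  1.53]
[[304, 138], [421, 139], [405, 233], [302, 234]]
0.039 [[0.026, 0.0477], [0.1371, 0.0465], [0.1364, -0.0507], [0.0284, -0.0518]]
0.046 [[0.0249, 0.0483], [0.133, 0.0472], [0.1323, -0.0475], [0.0272, -0.0485]]
step20 z30 [[208.0, 204.0], [197.0, 517.0]]
step135 z30 [[641.0, 202.0], [593.0, 516.0]]
seat rear top [[233.0, 195.0], [217.0, 552.0]]
front [[662.0, 194.0], [605.0, 552.0]]
seat rear top [[237.0, 197.0], [221.0, 563.0]]
front [[678.0, 196.0], [618.0, 563.0]]
```

View pics/w3.png

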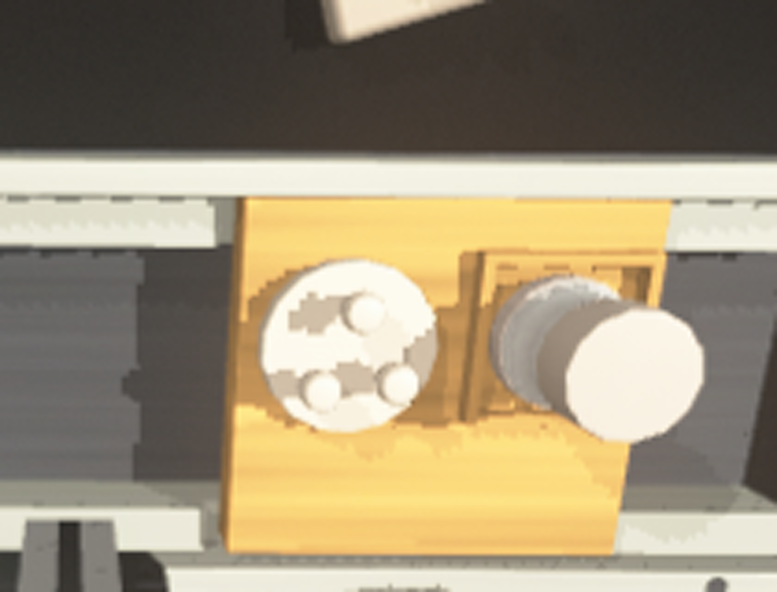

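The board lies in the notch with a clear gap behind it: the step is at x≈205 and its rear at x≈230. It measures 111 x 99 mm at z 39, so it is seated, and the jar is upright. Next I go behind the bolt tab.

```bash
python3 -m creep '[[[-1.5,0.9,0],[0,0,0]],[[-3,1.9,0],[0,0,0]],[[-4.5,2.9,0],[0,0,0]],[[-5.6,3.6,0],[0,0,0]],[[-6,3.8,0],[0,0,0]],[[-6,3.8,0],[0,0,0]],[[-6,3.8,1.2],[0,0,0]],[[-6,3.8,2.4],[0,0,0]],[[-6,3.8,2.4],[0,0,0]]]' 0|sed -n '2p;4p';  python3 -c "
from h import *
go(.0775,-.148,.058)
d=r.get_image('scene');f=d['frame']
print(proj(d,[(*W(.0775,-.113),.0775)]))
d=r.get_image('wrist');f=d['frame']; hsv=cv2.cvtColor(f,cv2.COLOR_RGB2HSV)
P=proj(d,[(*W(x,y),.0775) for x,y in((.0665,-.119),(.0885,-.119),(.0885,-.111),(.0665,-.111))]);print(P.round().tolist())
x0,y0=P.min(0).astype(int)-18;x1,y1=P.max(0).astype(int)+18
m=np.zeros(f.shape[:2],bool);m[y0:y1,x0:x1]=1;m&=(hsv[...,2]>150)&(hsv[...,1]<60)
print([ (b:=cv2.boundingRect(c), rails(ray(d,[(b[0],b[1]),(b[0]+b[2],b[1]+b[3])],.0775)).round(4).tolist()) for c in big(m,2)])
"
```

```text
tcp_pos: [0.7146, 0.1612, 0.1107]
wrist_force: [-0.2, -0.8, 1.2]
rails now [ 0.0763 -0.147 ] ztip 0.0967 shift [-0.05  0.05  1.55] turn [-0.01 -0.04 -0.02] F [-0.2 -0.8  1.2] t 16.125 q [-0.63  0.7   0.49  1.58 -0.38  0.96  1.51]
[[279.5408755  244.88318971]]
[[242.0, 181.0], [278.0, 181.0], [278.0, 168.0], [242.0, 168.0]]
[((245, 168, 35, 12), [[0.0683, -0.1111], [0.0899, -0.1187]]), ((247, 149, 31, 12), [[0.0697, -0.0995], [0.0884, -0.1068]])]
```

The tab is measured at rails x 0.079, y −0.111 to −0.119. I'll descend and push it.

```bash
python3 -m creep '[[[0,0.1,0.8],[0,0,0]],[[0,0.1,1.5],[0,0,0]],[[0,0.1,1.5],[0,0,0]],[[0.3,0.1,1.5],[0,0,0]],[[0.5,0.1,1.5],[0,0,0]],[[0.6,0.1,1.5],[0,0,0]],[[0.7,0.1,1.5],[0,0,0]],[[0.8,0.1,1.5],[0,0,0]],[[0.9,0.1,1.5],[0,0,0]],[[1,0.1,1.5],[0,0,0]]]' 0|sed -n '2p;4p'
python3 -m creep '[[[0.1,0,0],[0,0,0]],[[0.2,0,0],[0,0,0]],[[0.3,0,0],[0,0,0]],[[0.4,0,0],[0,0,0]],[[0.4,0,0],[0,0,0]]]' 0|sed -n '2p;4p'
python3 -c "
from h import *
go(.079,-.102,.058)"
```

```text
tcp_pos: [0.692, 0.1659, 0.0755]
wrist_force: [2.2, 1.1, 0.7]
tcp_pos: [0.6815, 0.1663, 0.0752]
wrist_force: [0.3, 0.3, -0.5]
rails now [ 0.08   -0.1138] ztip 0.0612 shift [ 0.47 -0.04  0.13] turn [-0.   -0.01 -0.01] F [ 0.3  0.3 -0.5] t 18.1 q [-0.66  0.69  0.48  1.68 -0.39  0.86  1.51]
```

```bash
python3 -m creep '[[[0.1,0,0],[0,0,0]],[[0.2,0,0],[0,0,0]],[[0.3,0,0],[0,0,0]],[[0.4,0,0],[0,0,0]],[[0.4,0,0],[0,0,0]]]' 0|sed -n '2p;4p'
python3 -m creep '[[[0.08,0,0],[0,0,0]],[[0.16,0,0],[0,0,0]],[[0.16,0,0],[0,0,0]]]' 0|sed -n '2p;4p'
python3 -c "
from h import *
go(.079,-.100,.060)"
```

```text
tcp_pos: [0.6716, 0.1667, 0.0753]
wrist_force: [-0.3, -0.9, -0.0]
tcp_pos: [0.6693, 0.1667, 0.0756]
wrist_force: [9.4, 0.6, -7.1]
rails now [ 0.0799 -0.1015] ztip 0.0616 shift [ 0.06 -0.04  0.06] turn [-0.    0.03 -0.02] F [ 9.4  0.6 -7.1] t 19.1 q [-0.67  0.67  0.48  1.72 -0.39  0.84  1.51]
```

```bash
python3 -m creep '[[[0.06,0,0],[0,0,0]],[[0.1,0,0],[0,0,0]],[[0.1,0,0],[0,0,0]]]' 0|sed -n '2p;4p'
python3 -m creep '[[[-0.4,0,0],[0,0,0]],[[-0.9,0,0],[0,0,0]],[[-1.4,0,0],[0,0,0]],[[-1.6,0,0],[0,0,0]],[[-1.6,0,-2],[0,0,0]],[[-1.6,0,-4],[0,0,0]],[[-1.6,0,-4.6],[0,0,0]],[[-1.6,0,-4.6],[0,0,0]]]' 0|sed -n '1,2p;4p'
python3 -c "
from h import *
d=r.get_image('wrist');f=d['frame']; hsv=cv2.cvtColor(f,cv2.COLOR_RGB2HSV)
P=proj(d,[(*W(x,y),.0775) for x,y in((.068,-.089),(.090,-.089),(.090,-.081),(.068,-.081))]);print(P.round().tolist())
x0,y0=P.min(0).astype(int)-14;x1,y1=P.max(0).astype(int)+14
m=np.zeros(f.shape[:2],bool);m[y0:y1,x0:x1]=1;m&=(hsv[...,2]>150)&(hsv[...,1]<60)
print([ (b:=cv2.boundingRect(c), rails(ray(d,[(b[0],b[1]),(b[0]+b[2],b[1]+b[3])],.0775)).round(4).tolist()) for c in big(m,3)])
m=(hsv[...,0]>8)&(hsv[...,0]<28)&(hsv[...,1]>90)&(hsv[...,2]>110)
print([(cv2.boundingRect(c)) for c in big(m,2)])
"
```

```text
tcp_pos: [0.6688, 0.1667, 0.0759]
wrist_force: [24.0, -0.1, -16.4]
time_s: 20.48
tcp_pos: [0.7057, 0.1654, 0.1911]
wrist_force: [-0.8, 0.6, 0.1]
[[244.0, 137.0], [270.0, 137.0], [270.0, 128.0], [244.0, 128.0]]
[((237, 113, 41, 16), [[0.0619, -0.0687], [0.0973, -0.0821]]), ((245, 131, 25, 9), [[0.0685, -0.0838], [0.0904, -0.0915]]), ((239, 126, 1, 1), [[0.0634, -0.0795], [0.0643, -0.0804]])]
[(199, 0, 124, 97), (0, 254, 229, 37)]
```

```bash
python3 -m creep '[[[0,-2,-1],[0,0,0]],[[0,-4,-2],[0,0,0]],[[0,-6,-2],[0,0,0]],[[0,-8,-2],[0,0,0]],[[0,-9,-2],[0,0,0]],[[0,-9,-2],[0,0,0]]]' 0|sed -n '1,2p;4p'
python3 -c "
from h import *
d=r.get_image('top');f=d['frame']; hsv=cv2.cvtColor(f,cv2.COLOR_RGB2HSV)
m=np.zeros(f.shape[:2],bool);m[125:152,190:216]=1;m&=(hsv[...,2]>125)&(hsv[...,1]<60)
for y in range(126,160): print(y,''.join('#' if v>150 else '+' if v>110 else '.' for v in hsv[y,190:216,2]))
for yy in(-.117,-.087): print(yy,proj(d,[(*W(.0775,yy),.0775)]).round(1), proj(d,[(*W(.0775,yy),.0495)]).round(1))
w=(hsv[...,0]>8)&(hsv[...,0]<28)&(hsv[...,1]>80)&(hsv[...,2]>120); w[:145]=0;w[205:]=0;w[:,:155]=0;w[:,305:]=0
b=cv2.boundingRect(big(w)[0]);print(b,rails(ray(d,[(b[0],b[1]),(b[0]+b[2],b[1]+b[3])],.039)).round(3).tolist())
"
```

```text
time_s: 21.28
tcp_pos: [0.6951, -0.0617, 0.2389]
wrist_force: [-0.8, 0.4, -0.5]
126 .........................+
127 .........................+
128 ........................+#
129 .......................+##
130 .....................++###
131 ....................++####
132 ....................++####
133 ..................++++++++
134 .................+++++++++
135 ................++++++++++
136 ...............++.++..++++
137 .......++++++++++..+++++++
138 ......+#####++++++++++++++
139 ......+#####++++++++++++++
140 ......+#####++++++++++++++
141 ......+#####++++++++++++++
142 ......+###++++++++++++++++
143 ......++++++++++++++++++++
144 ......+##+++++++++++++++++
145 ......++++++++++++++++++++
146 ......+#++++++++++++++++++
147 .....+##++++++++++++++++++
148 .....+#+++++++++++++++++++
149 .....+++++++++++++++++++++
150 .....+++++++++++++++++++++
151 ....++++++++++++++++++++++
152 #####+++++++++++++++++++++
153 #####+++++++++++++++++++++
154 ####++++++++++++++++++++++
155 ####++++++++++++++++++++++
156 ###+++++++++++++++++++++++
157 ###+++++++++++++++++++++++
158 ###+++++++++++++++++++++++
159 ##++++++++++++++++++++++++
-0.117 [[201.1 129.1]] [[202.4 132.7]]
-0.087 [[200.5 139.2]] [[201.9 142.6]]
(181, 156, 9, 13) [[0.137, -0.049], [0.109, -0.011]]
```

```bash
python3 -m creep '[[[0,2.5,0],[0,0,0]],[[0,5,0.5],[0,0,0]],[[0,7,1],[0,0,0]],[[0,9,2],[0,0,0]],[[0,9,4],[0,0,0]],[[0,9,6],[0,0,0]],[[0,9,6.7],[0,0,0]],[[0,9,6.7],[0,0,0]],[[0,9,6.7],[0,0,0]]]' 0|sed -n '1,2p;4p'
python3 -c "
from h import *
go(.0785,-.103,.058)"
```

```text
time_s: 22.45
tcp_pos: [0.7065, 0.1657, 0.0748]
wrist_force: [-0.2, -0.3, -1.1]
rails now [ 0.0804 -0.1387] ztip 0.0608 shift [ 1.43 -0.08  0.11] turn [ 0.01  0.02 -0.01] F [-0.2 -0.3 -1.1] t 22.45 q [-0.63  0.72  0.47  1.62 -0.4   0.89  1.52]
```

```bash
python3 -m creep '[[[0.4,-0.1,0.1],[0,0,0]],[[0.8,-0.1,0.1],[0,0,0]],[[1.1,-0.1,0.1],[0,0,0]],[[1.3,-0.1,0.1],[0,0,0]],[[1.4,-0.1,0.1],[0,0,0]],[[1.4,-0.1,0.1],[0,0,0]]]' 0|sed -n '1,2p;4p'
for i in 1; do python3 -m creep '[[[0.06,0,0],[0,0,0]],[[0.12,0,0],[0,0,0]],[[0.12,0,0],[0,0,0]]]' 0|sed -n '2p;4p'; done
python3 -m creep '[[[0.05,0,0],[0,0,0]],[[0.1,0,0],[0,0,0]],[[0.1,0,0],[0,0,0]]]' 0|sed -n '2p;4p'
```

```text
time_s: 23.2
tcp_pos: [0.6703, 0.1643, 0.0704]
wrist_force: [-0.6, -1.2, -0.4]
tcp_pos: [0.6692, 0.1642, 0.0706]
wrist_force: [11.4, 0.2, -7.1]
tcp_pos: [0.6688, 0.1642, 0.0709]
wrist_force: [26.3, 1.4, -17.9]
```

The bolt meets the same rigid stop at the same position, so it is home. I'll retreat, do a final numeric check of the board and rider, and hand in.

```bash
python3 -m creep '[[[-0.4,0,0],[0,0,0]],[[-0.9,0,0],[0,0,0]],[[-1.4,0,0],[0,0,0]],[[-1.6,0,0],[0,0,0]],[[-1.6,0,-2],[0,0,0]],[[-1.6,0,-4],[0,0,0]],[[-1.6,0,-6],[0,0,0]],[[-1.6,0,-7],[0,0,0]],[[-1.6,0,-7],[0,0,0]]]' 0|sed -n '1,2p;4p'
python3 -c "
from h import *
d=r.get_image('scene');f=d['frame']; hsv=cv2.cvtColor(f,cv2.COLOR_RGB2HSV)
roi=np.zeros(f.shape[:2],bool); roi[190:265,255:335]=1
m=roi&(hsv[...,0]>8)&(hsv[...,0]<28)&(hsv[...,1]>80)&(hsv[...,2]>120)
h=cv2.convexHull(big(m)[0]); q=cv2.approxPolyDP(h,.05*cv2.arcLength(h,True),True).reshape(-1,2)
print(((q-[240,190])*600/90).round().tolist())
w=(hsv[...,2]>150)&(hsv[...,1]<50); w[:180]=0;w[290:]=0;w[:,:225]=0;w[:,350:]=0
print([cv2.boundingRect(c) for c in big(w,8)])
"
```

```text
time_s: 25.08
tcp_pos: [0.7057, 0.1628, 0.2476]
wrist_force: [-0.1, 0.1, -1.1]
[[240.0, 280.0], [407.0, 187.0], [587.0, 267.0], [487.0, 407.0]]
[(229, 187, 120, 59), (225, 211, 109, 78), (236, 227, 16, 24), (265, 183, 5, 8), (276, 251, 8, 6), (225, 280, 3, 10), (234, 288, 12, 2), (325, 238, 1, 1)]
```

The board's corners haven't moved since it seated, and the robot is clear.

```bash
python3 -c "
from cell import r
print(r.hand_in())"
```

```text
the job is handed in; nothing more can be done
None
```

I handed in the job: the board is seated in the notch, and the bolt is pushed to its hard stop, with the tab about 27 mm on from where it started (readings good to 2–3 mm). The jar was upright when last seen, before the bolt was pushed, and I saw nothing else on the bench move.

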